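# Start the cell charger from its switched outlet

### The arm

A 6-joint arm with a two-finger parallel gripper is mounted at the origin on the work surface. World frame = base frame: x ahead of the robot, y to its left, z up, the work surface at z = 0. Lengths are in m, angles in rad, forces in N, time in s.
With the tool pointing down it reaches from about 0.25 to 0.725 m from the base axis. Payload 4 kg.
Tool frame: the origin (TCP) lies between the finger pads; the fingertips stand 8 mm ahead of it and the grasp point (between the pads) lies 11 mm behind it; z points along the fingers, y is the direction in which the jaws open and shut (so a half turn about z gives the same grasp; the last joint's range is limited). The gripper opens to 85 mm and grips with 20 to 120 N. Pads are 22 mm wide; open, the fingers measure 114 mm over their backs; the gripper's body (76 mm by 85 mm) begins 54 mm behind the grasp point. The pads swing forward as they close: fully open they stand 13 mm farther back than shut.
Start: joints at [1.225, 0.241, 0.005, 1.335, 0, 1.571], TCP at [0.169, 0.47, 0.239] pointing down, gripper open.
Joint ranges: [-2.72, 2.72], [-1.05, 1.87], [-1.09, 1.28], [-1.99, 2.15], [-1.42, 1.44], [-3.14, 3.14]. Speed limits (rad/s): [2.79, 2.79, 3.14, 3.14, 3.14, 3.14].

### API

Orientations are given as a unit quaternion [x, y, z, w].
In Python, from workcell import * gives the robot as it stands.
- The arm moves only by the tool send_rows, never from a script. Its argument "increments" is a list that holds one entry, the list of rows, each a list of 6 numbers: the shift along the tool's x, y, z in units of 50 mm (1.0 is 50 mm), then the turn, a rotation vector about the tool's x, y, z in units of 10 degrees (1.0 is 10 degrees). In form: [[[x, y, z, ax, ay, az], ...]]. A call has 1 to 8 rows; each row shifts and turns the commanded pose from where the row before left it, along the tool's axes as they then stand; what a row does not reach is not made up. A row lasts 1/8 s, in which the tool goes at most 62.5 mm and 10.7 degrees, less where a joint would pass 70% of its speed; a pose out of reach is approached as far as the arm can. A call with a number of a shift or a turn outside -1 to 1 is refused whole. A call with a gripper value outside its range is refused whole. "grip" is the closure, from 0 (fully open) to 1 (shut), set as the call begins (left out, the last holds). The fingers move at their own pace and stop on an object; the grip force is fixed at half the most. Time passes only in rows, so rows that do not move let the fingers close. It gives the time, the measured TCP pose, the force and the opening at its end, in the units of the state.
- get_obs(): the state, without advancing time (a new reading comes with each control period).
- camera(name): name is "scene" or "top"; returns a dict with "color" (480x640x3 uint8, red, green, blue), "z_map" (480x640 float32, m along the optical axis (not along the pixel's ray), 0 where there is no reading), "intrinsics" (3x3 intrinsics, pixels), "pose" (4x4, takes a point from camera to world coordinates). Camera axes: x right, y down, z forward; pixel columns grow to the right and rows downward; lengths in m; the calibration is good to about 2 mm. A picture is of the moment at which its call begins.
- job_done(): hands the job in, once; it reports no verdict.
The state is a dict: "clock": time; "joint_pos": joint angles; "joint_vel": joint speeds; "tau": joint torques, N m; "eef_pos": TCP position; "tool_rot": TCP orientation; "ft_force": force on the tool from outside, world axes, zero at the start; "ft_torque": the same for the moment, N m; "grip_width": finger opening in m.
Only numpy, scipy, OpenCV 4.12 (cv2) and the standard library are available. Lean on these libraries where they do the work, as an engineer would, in place of code of your own. Each camera call takes 0.05 s, during which the arm holds its last target.

### The job

Start the battery charger: press the front end of the rocker in front of the outlet that holds the large power adapter, so that this outlet is on; then press the charger's leftmost key (program) fully down and let it up; then press its rightmost key (start) fully down, hold it down for three seconds and let it up. Only press, with the fingertips, and pick nothing up. Do not press any other rocker or key, nor a key before the outlet is on, and leave the cells in their bays and everything else where it lies.

Things in the scene. Friction and masses are not known exactly. Their poses are not given: they have to be found in the camera images.
- strip: White power strip fixed on the bench, 95 mm deep (x), 300 mm long (y), 42 mm high, a 35 mm grey cable duct along its back. Origin: centre of the underside; x from its front edge (facing the robot) to the back, y to the left seen from the robot. Three outlets on top at x = +18, y = +85, 0, -85 mm, each with its own black rocker in front of it (pivot at x = -26 mm, same y).
- adapter_top (a point): Centre of the outlet holding the charger's power adapter, at the height of the adapter's top (83 mm). The adapter is a fixed black block 64 x 48 x 40 mm in any one of the outlets, its front face 26 mm behind that rocker's pivot, overhanging to the back. The other two hold small black plugs that are not part of the job: a cube 28 x 34 x 28 mm and a flat plug with a lead, 18 mm high.
- rocker_left_front (a point): Top face of the rocker in front of the left outlet (+y): on its front half (towards the robot), 8 mm in front of its pivot. Rocker 24 mm wide (strip's y), 30 mm long (strip's x). Off: front half slopes up, this point 55 mm and its front edge 57 mm above the bench. On: front half lies flat at 51 mm, still 7 mm above the low frame around it. About 4 N straight down tips it; it stays where it is left, so push it right down to its stop.
- rocker_left (a joint): That rocker's angle in rad: 0 off (all start off), 0.38 fully on (at its stop); it stays where it is left.
- rocker_mid_front (a point): Top face of the rocker in front of the middle outlet: on its front half (towards the robot), 8 mm in front of its pivot. Rocker 24 mm wide (strip's y), 30 mm long (strip's x). Off: front half slopes up, this point 55 mm and its front edge 57 mm above the bench. On: front half lies flat at 51 mm, still 7 mm above the low frame around it. About 4 N straight down tips it; it stays where it is left, so push it right down to its stop.
- rocker_mid (a joint): That rocker's angle in rad: 0 off (all start off), 0.38 fully on (at its stop); it stays where it is left.
- rocker_right_front (a point): Top face of the rocker in front of the right outlet (-y): on its front half (towards the robot), 8 mm in front of its pivot. Rocker 24 mm wide (strip's y), 30 mm long (strip's x). Off: front half slopes up, this point 55 mm and its front edge 57 mm above the bench. On: front half lies flat at 51 mm, still 7 mm above the low frame around it. About 4 N straight down tips it; it stays where it is left, so push it right down to its stop.
- rocker_right (a joint): That rocker's angle in rad: 0 off (all start off), 0.38 fully on (at its stop); it stays where it is left.
- charger: Black four-bay battery charger fixed on the bench, 155 mm deep (x), 150 mm wide (y). Origin on the bench under its middle; x from its front (facing the robot) to the back, y to the left seen from the robot. Front: deck 30 mm high with a display and, before it, a row of four equal grey keys (x = -57, y = +51, +17, -17, -51 mm). Behind: four open bays; cell tops 37 mm above the bench.
- key_left_top (a point): Centre of the top face of the charger's leftmost key (+y end of the row; the program key): 14 mm (charger's x) x 18 mm (y), 36 mm above the bench and 6 mm above the deck when up.
- key_right_top (a point): Centre of the top face of the charger's rightmost key (-y end of the row; the start key): 14 mm (charger's x) x 18 mm (y), 36 mm above the bench and 6 mm above the deck when up.
- key_left (a joint): How far the leftmost key (program) is pushed down, in m: 0 up, 0.004 fully down (still 2 mm proud of the deck). It springs back; 1.6 N starts it, 4.8 N takes it fully down.
- key_midleft (a joint): How far the second key from the left (not part of the job) is pushed down, in m: 0 up, 0.004 fully down (still 2 mm proud of the deck). It springs back; 1.6 N starts it, 4.8 N takes it fully down.
- key_midright (a joint): How far the third key from the left (not part of the job) is pushed down, in m: 0 up, 0.004 fully down (still 2 mm proud of the deck). It springs back; 1.6 N starts it, 4.8 N takes it fully down.
- key_right (a joint): How far the rightmost key (start) is pushed down, in m: 0 up, 0.004 fully down (still 2 mm proud of the deck). It springs back; 1.6 N starts it, 4.8 N takes it fully down.
- cell_a: Loose grey battery cell, 21 mm thick, 70 mm long, lying in the charger's leftmost bay; origin at the middle of its underside. Leave it there.
- cell_b: The second such cell, in the third bay from the left. Leave it there.
- cap_a: Loose brass crown cap, 32 mm across, 6.5 mm high, lying on the strip's top near its left end; origin under its centre. Leave it there.
- cap_b: Another such crown cap, on the bench just in front of the charger. Leave it there.
- nose_cone: Loose pale blue rocket nose cone, 68 mm across, 130 mm high, standing at the back of the bench. Leave it there.
- fin_can: Loose green tube with four fins, about 112 mm across, 75 mm high, standing close in front of the robot. Leave it there.
- coupler: Loose white tube, 80 mm across, 70 mm high, standing at the back left. Leave it there.
- case: Loose yellow flat plastic case, 85 x 170 x 27 mm, lying at the back right. Leave it there.
Mind the look-alikes: they are no part of the job. Of the things shaped like the charger, the black one is meant.

How it is judged:
On the way, in this order (a step that is already met when the one before it is completed fails the run):
1. the adapter's outlet is switched on with the fingers (((y of adapter_top in the frame of strip above 0.0425 m and value of joint rocker_left above 0.28 rad) or (y of adapter_top in the frame of strip between -0.0425 and 0.0425 m and value of joint rocker_mid above 0.28 rad) or (y of adapter_top in the frame of strip below -0.0425 m and value of joint rocker_right above 0.28 rad)) and contact force between the fingers and strip above 0.3 N), for 0.02 s.
2. the leftmost key is pressed down with the fingers, the rightmost being up (((y of adapter_top in the frame of strip above 0.0425 m and value of joint rocker_left above 0.28 rad) or (y of adapter_top in the frame of strip between -0.0425 and 0.0425 m and value of joint rocker_mid above 0.28 rad) or (y of adapter_top in the frame of strip below -0.0425 m and value of joint rocker_right above 0.28 rad)) and contact force between the fingers and charger above 0.3 N and value of joint key_left above 0.0025 m and value of joint key_right below 0.001 m), for 0.05 s.
3. the rightmost key is held down with the fingers for two seconds or more, the leftmost being up (((y of adapter_top in the frame of strip above 0.0425 m and value of joint rocker_left above 0.28 rad) or (y of adapter_top in the frame of strip between -0.0425 and 0.0425 m and value of joint rocker_mid above 0.28 rad) or (y of adapter_top in the frame of strip below -0.0425 m and value of joint rocker_right above 0.28 rad)) and contact force between the fingers and charger above 0.3 N and value of joint key_right above 0.0025 m and value of joint key_left below 0.001 m), for 2 s.
At the end, for the whole second after the job is handed in: The adapter's rocker is on (past 0.28 rad, of 0.38), the other two are off (under 0.19 rad), all four keys are up (within 1 mm), cells within 15 mm and all other loose things within 20 mm of where they began (((y of adapter_top in the frame of strip above 0.0425 m and value of joint rocker_left above 0.28 rad) or (y of adapter_top in the frame of strip between -0.0425 and 0.0425 m and value of joint rocker_mid above 0.28 rad) or (y of adapter_top in the frame of strip below -0.0425 m and value of joint rocker_right above 0.28 rad)) and (y of adapter_top in the frame of strip above 0.0425 m or value of joint rocker_left below 0.19 rad) and (y of adapter_top in the frame of strip between -0.0425 and 0.0425 m or value of joint rocker_mid below 0.19 rad) and (y of adapter_top in the frame of strip below -0.0425 m or value of joint rocker_right below 0.19 rad) and value of joint each of key_left, key_right, key_midleft, key_midright below 0.001 m and distance of each of cell_a, cell_b from where it was at the start of the episode below 0.015 m and distance of each of cap_a, cap_b, nose_cone, fin_can, coupler, case from where it was at the start of the episode below 0.02 m); the robot touches nothing.
It fails at once if the rocker of another outlet is switched over ((not (y of adapter_top in the frame of strip above 0.0425 m) and value of joint rocker_left above 0.19 rad) or (not (y of adapter_top in the frame of strip between -0.0425 and 0.0425 m) and value of joint rocker_mid above 0.19 rad) or (not (y of adapter_top in the frame of strip below -0.0425 m) and value of joint rocker_right above 0.19 rad)).
It fails at once if the program or start key is pressed while the adapter's outlet is off (not ((y of adapter_top in the frame of strip above 0.0425 m and value of joint rocker_left above 0.28 rad) or (y of adapter_top in the frame of strip between -0.0425 and 0.0425 m and value of joint rocker_mid above 0.28 rad) or (y of adapter_top in the frame of strip below -0.0425 m and value of joint rocker_right above 0.28 rad)) and value of joint any of key_left, key_right above 0.0025 m).
It fails at once if one of the two middle keys is pressed (value of joint any of key_midleft, key_midright above 0.0025 m).
It fails at once if a cell is lifted or pushed about in its bay, or another loose thing is moved more than 20 mm (distance of any of cell_a, cell_b from where it was at the start of the episode above 0.015 m or distance of any of cap_a, cap_b, nose_cone, fin_can, coupler, case from where it was at the start of the episode above 0.02 m).
It also fails if it takes over 51 s, if anything falls off the work surface, if the arm or the gripper's body presses on something with over 40 N, if the wrist force passes 120 N, or if a joint passes its speed limit or range.

## Working session

There is one attempt and no reset: what is moved stays moved. The work goes in short steps, Python scripts to look and compute and a tool call to move; the robot and the scene stay as the last step left them, time stands still between calls to the robot, and variables do not carry over. Pictures are saved under pics/ and viewed, and the job is handed in when it is done.

Besides the shell and the picture viewer there is one more tool, called after ">>>" in YAML: its name, and indented under it one key for each argument. send_rows: Moves the arm, as the interface text tells. Its arguments: {"type":"object","properties":{"increments":{"type":"array"},"grip":{"type":"number"}},"required":["increments"]}

```bash
mkdir -p pics; ls
python3 - <<'E'
from workcell import *
import cv2,numpy as np
for n in ("scene","top"):
    c=camera(n); cv2.imwrite(f"pics/{n}0.png",c["color"][:,:,::-1]); np.savez(f"{n}0.npz",**c)
    print(n,c["intrinsics"].tolist(),c["pose"].round(3).tolist())
print(get_obs())
E
```

```text
pics
scene [[435.6302365445518, 0.0, 314.042668456089], [0.0, 435.6302365445518, 243.1877505083849], [0.0, 0.0, 1.0]] [[-0.105, 0.726, -0.68, 1.101], [0.994, 0.068, -0.081, 0.073], [-0.013, -0.685, -0.729, 0.66], [0.0, 0.0, 0.0, 1.0]]
top [[508.88201704984954, 0.0, 322.85643258372505], [0.0, 508.88201704984954, 232.46453844331853], [0.0, 0.0, 1.0]] [[-0.021, -0.993, 0.118, 0.44], [-1.0, 0.021, -0.002, -0.005], [-0.001, -0.119, -0.993, 1.108], [0.0, 0.0, 0.0, 1.0]]
{'clock': 0.1, 'joint_pos': array([ 1.22497889e+00,  2.41343663e-01,  3.84983762e-03,  1.33519251e+00,
       -1.20563572e-05,  1.57080392e+00]), 'joint_vel': array([ 3.90280501e-04, -1.01234781e-03,  1.72846839e-03, -2.63621975e-04,
        5.44316762e-05, -1.36295447e-03]), 'tau': array([ 3.46345396e-04, -3.73137259e+01,  2.53010023e+01,  1.08797426e-02,
       -1.67264653e-05,  8.22188866e-06]), 'eef_pos': array([0.16929912, 0.46987871, 0.23849547]), 'tool_rot': array([ 1.72052072e-01,  9.85087403e-01, -9.31950475e-04, -1.56644649e-04]), 'ft_force': array([-0.87911566, -0.32943906, -1.06506011]), 'ft_torque': array([-0.02105565, -0.04589713,  0.03564529]), 'grip_width': 0.0858140334621956}
```

View pics/scene0.png

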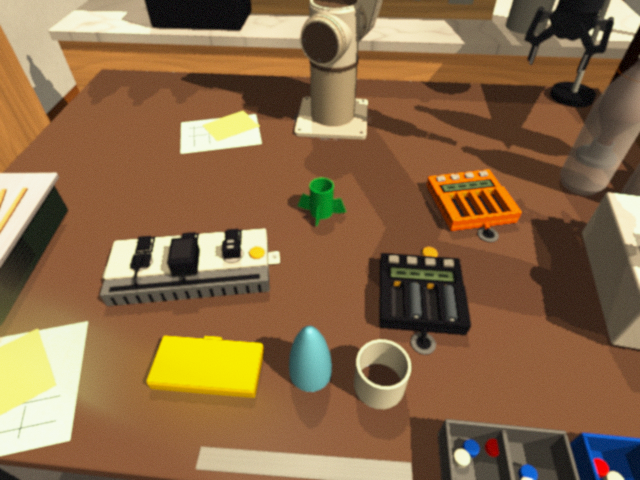

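View pics/top0.png

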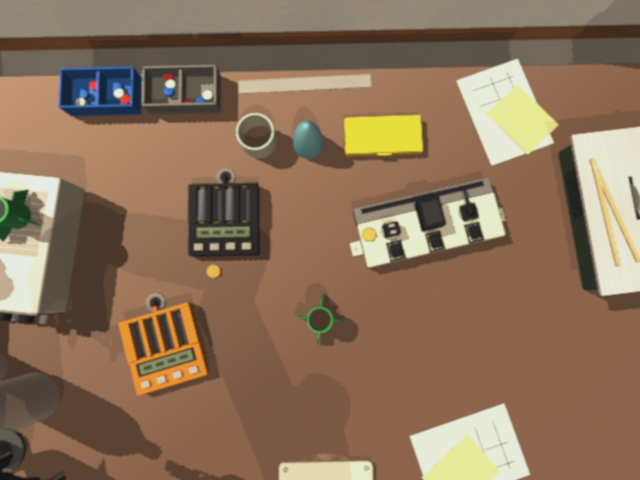

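The adapter appears to be in the middle outlet, at top-image pixel (430,212). The small cube is at (391,229) and the flat plug with its lead at (468,212). The black charger is at (224,218) with its keys along row 246. I'll measure it next.

```bash
cat > h.py <<'E'
import numpy as np,cv2
def load(n):
    return dict(np.load(f"{n}.npz"))
def pts(c):
    K=c["intrinsics"];z=c["z_map"];v,u=np.mgrid[:480,:640]
    p=np.stack([(u-K[0,2])/K[0,0]*z,(v-K[1,2])/K[1,1]*z,z],-1)
    return p@c["pose"][:3,:3].T+c["pose"][:3,3]
def proj(c,P):
    P=np.atleast_2d(P);T=np.linalg.inv(c["pose"]);q=P@T[:3,:3].T+T[:3,3];K=c["intrinsics"]
    return np.stack([K[0,0]*q[:,0]/q[:,2]+K[0,2],K[1,1]*q[:,1]/q[:,2]+K[1,2]],-1)
def ray(c,u,v,h):
    K=c["intrinsics"];d=c["pose"][:3,:3]@np.array([(u-K[0,2])/K[0,0],(v-K[1,2])/K[1,1],1]);o=c["pose"][:3,3]
    return o+d*(h-o[2])/d[2]
E
python3 - <<'E'
from h import *
for n in("top0","scene0"):
    c=load(n);P=pts(c);rgb=c["color"].astype(int);ok=c["z_map"]>0
    w=ok&(rgb.min(-1)>140)&(abs(P[...,2]-.042)<.006)&(P[...,0]>.3)&(P[...,0]<.62)&(P[...,1]<0.0)&(P[...,1]>-.45)
    q=P[w];print(n,"white",w.sum(),np.median(q[:,2]),cv2.minAreaRect(q[:,:2].astype(np.float32)))
    m=ok&(P[...,2]>.076)&(P[...,2]<.092)&(P[...,0]>.35)&(P[...,0]<.6)&(P[...,1]<-.05)&(P[...,1]>-.4)
    q=P[m];print("adapter top",m.sum(),q.mean(0),np.median(q[:,2]),cv2.minAreaRect(q[:,:2].astype(np.float32)))
    m=ok&(P[...,2]>.024)&(P[...,2]<.045)&(P[...,0]>.35)&(P[...,0]<.62)&(P[...,1]<.3)&(P[...,1]>.1)
    q=P[m];print("charger",m.sum(),np.median(q[:,2]),cv2.minAreaRect(q[:,:2].astype(np.float32)))
    m2=m&(rgb.min(-1)>130); k,l,s,ct=cv2.connectedComponentsWithStats(m2.astype(np.uint8))
    for i in range(1,k):
        if s[i,4]>15: print(" key?",s[i,4],ct[i].round(1),P[l==i].mean(0).round(4))
c=load("top0");im=c["color"][:,:,::-1]
cv2.imwrite("pics/z1.png",cv2.resize(im[165:280,340:520],None,fx=4.4,fy=4.4,interpolation=2))
cv2.imwrite("pics/z2.png",cv2.resize(im[165:285,170:290],None,fx=5,fy=5,interpolation=2))
E
```

```text
top0 white 3162 0.04133810945946503 ((0.5695353746414185, -0.2351357787847519), (0.09405993670225143, 0.29999035596847534), 11.9529447555542)
adapter top 384 [ 0.5841289  -0.22964652  0.08240061] 0.08241186342790052 ((0.5852149724960327, -0.23086285591125488), (0.03633513301610947, 0.04894893616437912), 8.246479034423828)
charger 3226 0.030182409452139902 ((0.48623836040496826, 0.21520036458969116), (0.15723015367984772, 0.2787192463874817), 85.3939208984375)
 key? 44 [229.8 245.6] [0.5443 0.1905 0.0349]
 key? 42 [245.5 245.6] [0.5436 0.1573 0.0349]
 key? 42 [197.8 246.4] [0.5441 0.2582 0.0349]
 key? 39 [213.7 246.1] [0.5439 0.2246 0.0351]
scene0 white 2732 0.043474135197259345 ((0.5707995891571045, -0.23238913714885712), (0.09654697775840759, 0.29922476410865784), 12.013218879699707)
adapter top 313 [ 0.5854869  -0.22626147  0.0845163 ] 0.08478933656015486 ((0.582303524017334, -0.20303583145141602), (0.03259666636586189, 0.10017122328281403), 7.945389270782471)
charger 3253 0.03254905829735788 ((0.48622816801071167, 0.21654455363750458), (0.15488718450069427, 0.27874308824539185), 85.44207763671875)
 key? 26 [393.4 258. ] [0.5442 0.1581 0.0371]
 key? 27 [411.6 259.5] [0.5449 0.1922 0.0373]
 key? 24 [429.8 261.4] [0.5468 0.2257 0.0377]
 key? 23 [448.3 262. ] [0.5447 0.2601 0.0373]
```

View pics/z1.png

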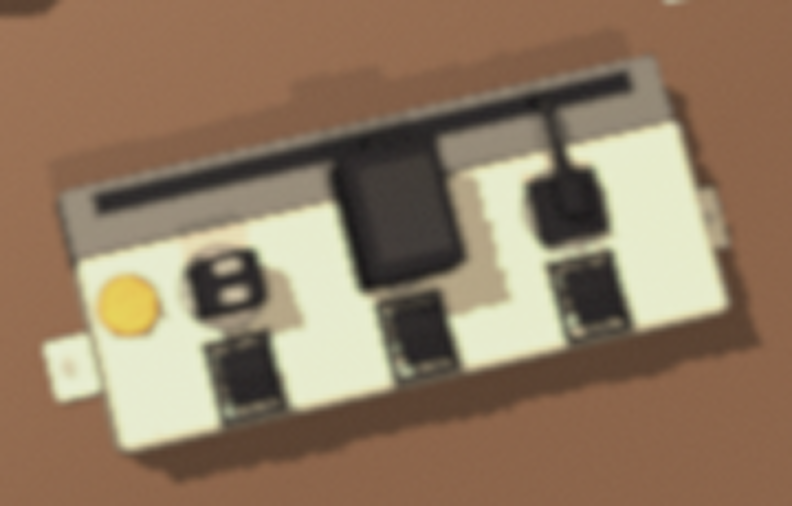

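View pics/z2.png

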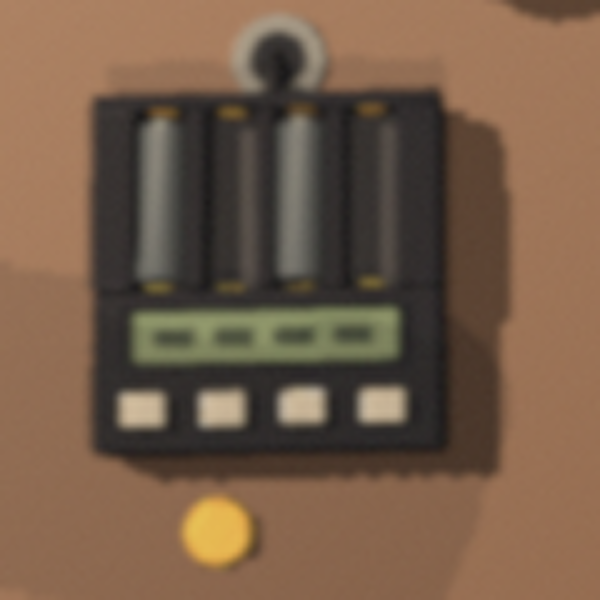

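Run:
```python
from h import *
c=load("top0")
for n,(a,b) in dict(L=(246,379),M=(420,335),R=(591,294)).items():
    print(n,ray(c,340+a/4.4,165+b/4.4,.050))
for n,(a,b) in dict(FL=(122,450),FR=(728,307)).items(): print(n,ray(c,340+a/4.4,165+b/4.4,.042))
for (a,b) in [(142,410),(222,409),(302,406),(382,405)]: print("key",ray(c,170+a/5,165+b/5,.036))
for (a,b) in [(100,448),(442,448),(95,95),(440,92)]: print("ch corner",ray(c,170+a/5,165+b/5,.030))
# depth-based: rocker pixels dark, z .046-.06
P=pts(c);rgb=c["color"].astype(int)
for nm in("top0","scene0"):
  c=load(nm);P=pts(c);rgb=c["color"].astype(int)
  m=(rgb.max(-1)<75)&(P[...,2]>.046)&(P[...,2]<.061)&(P[...,0]>.45)&(P[...,0]<.6)&(P[...,1]<-.05)&(P[...,1]>-.4)
  k,l,s,ct=cv2.connectedComponentsWithStats(m.astype(np.uint8))
  for i in range(1,k):
    if s[i,4]>15: print(nm,s[i,4],ct[i].round(1),P[l==i].mean(0).round(4),P[l==i].max(0).round(3),P[l==i].min(0).round(3))
```

```text
L [ 0.52379363 -0.15842396  0.05      ]
M [ 0.54294578 -0.24180301  0.05      ]
R [ 0.56077927 -0.32405203  0.05      ]
FL [ 0.49186756 -0.09934126  0.042     ]
FR [ 0.55401047 -0.39169093  0.042     ]
key [0.54266801 0.25670112 0.036     ]
key [0.54236295 0.22287054 0.036     ]
key [0.54290719 0.18903896 0.036     ]
key [0.54260209 0.1552031  0.036     ]
ch corner [0.5274293  0.27587711 0.03      ]
ch corner [0.52430043 0.13070291 0.03      ]
ch corner [0.68020137 0.27948035 0.03      ]
ch corner [0.67829062 0.13057076 0.03      ]
top0 73 [468.9 215.8] [ 0.5949 -0.3147  0.0498] [ 0.6  -0.3   0.06] [ 0.588 -0.333  0.046]
top0 142 [474.4 231.3] [ 0.5617 -0.3237  0.0521] [ 0.577 -0.31   0.058] [ 0.547 -0.337  0.047]
top0 149 [435.3 240.2] [ 0.5447 -0.2411  0.0515] [ 0.563 -0.228  0.059] [ 0.53  -0.255  0.046]
top0 138 [395.9 249.7] [ 0.5267 -0.1582  0.0517] [ 0.543 -0.146  0.059] [ 0.513 -0.171  0.046]
scene0 127 [232.5 234. ] [ 0.5257 -0.1554  0.0536] [ 0.539 -0.142  0.059] [ 0.51  -0.172  0.046]
scene0 48 [188.5 234.5] [ 0.5372 -0.24    0.0558] [ 0.542 -0.229  0.059] [ 0.531 -0.256  0.047]
scene0 180 [143.6 243.3] [ 0.5657 -0.3208  0.053 ] [ 0.585 -0.307  0.061] [ 0.547 -0.341  0.046]
scene0 36 [146.8 254.9] [ 0.5917 -0.3054  0.0503] [ 0.599 -0.298  0.053] [ 0.578 -0.313  0.046]
scene0 56 [231.1 255.4] [ 0.5834 -0.144   0.0565] [ 0.587 -0.13   0.061] [ 0.579 -0.159  0.052]
```

>>> send_rows:
  increments:
    - [[0,0,0,0,0,-0.8],[0,0,0,0,0,-0.8],[0,0,0,0,0,-0.8],[0,0,0,0,0,-0.78]]
  grip: 1

```text
clock: 0.6
eef_pos: [0.1693, 0.47, 0.2387]
tool_rot: [-0.107, 0.994, -0.001, -0.0]
ft_force: [-0.3, -0.4, -0.3]
grip_width: 0.0124
```

```bash
cat > d.py <<'E'
import sys
from workcell import *
from h import *
from scipy.spatial.transform import Rotation as R
def go(t,o=None):
    o=o or get_obs(); r=R.from_quat(o["tool_rot"]); M=r.as_matrix()
    print("clk",o["clock"],"pos",o["eef_pos"].round(4),"yaw x",np.degrees(np.arctan2(M[1,0],M[0,0])).round(2),"zaxis",M[:,2].round(3),"F",o["ft_force"].round(2),"w",round(o["grip_width"],4))
    print("units",(r.inv().apply(np.array(t)-o["eef_pos"])/.05).round(3))
if __name__=="__main__": go([float(a) for a in sys.argv[1:4]])
E
python3 d.py .532 -.243 .16
```

```text
clk 0.6 pos [0.1693 0.47   0.2387] yaw x -167.75 zaxis [-0.    -0.001 -1.   ] F [-0.29 -0.4  -0.3 ] w 0.0124
units [ -4.065 -15.473   1.589]
```

>>> send_rows:
  increments:
    - [[-0.25,-0.9,0,0,0,0],[-0.25,-0.9,0,0,0,0],[-0.25,-0.9,0,0,0,0],[-0.25,-0.9,0,0,0,0],[-0.25,-0.9,0,0,0,0],[-0.25,-0.9,0,0,0,0],[-0.25,-0.9,0,0,0,0],[-0.25,-0.9,0,0,0,0]]

```text
clock: 1.6
eef_pos: [0.3423, 0.1375, 0.2391]
tool_rot: [-0.104, 0.995, -0.0, -0.0]
ft_force: [0.7, 0.1, 0.6]
grip_width: 0.0
```

>>> send_rows:
  increments:
    - [[-0.25,-0.9,0,0,0,0],[-0.25,-0.9,0,0,0,0],[-0.25,-0.9,0,0,0,0],[-0.25,-0.9,0,0,0,0],[-0.25,-0.9,0,0,0,0],[-0.25,-0.9,0,0,0,0],[-0.25,-0.9,0,0,0,0],[0,0,0,0,0,0]]

```text
clock: 2.6
eef_pos: [0.4937, -0.1534, 0.2381]
tool_rot: [-0.102, 0.995, 0.0, -0.001]
ft_force: [-0.7, 0.0, 0.0]
grip_width: -0.0003
```

```bash
python3 d.py .532 -.243 .10
```

```text
clk 2.6 pos [ 0.4937 -0.1534  0.2381] yaw x -168.24 zaxis [-0.001  0.    -1.   ] F [-0.69  0.04  0.04] w -0.0003
units [-0.388 -1.911  2.761]
```

>>> send_rows:
  increments:
    - [[-0.13,-0.64,0,0,0,0],[-0.13,-0.64,0,0,0,0],[-0.13,-0.63,0,0,0,0],[0,0,0.7,0,0,0],[0,0,0.7,0,0,0],[0,0,0.7,0,0,0],[0,0,0.6,0,0,0],[0,0,0,0,0,0]]

```text
clock: 3.6
eef_pos: [0.5294, -0.2382, 0.1015]
tool_rot: [-0.105, 0.994, 0.002, -0.003]
ft_force: [-0.2, 0.0, 0.4]
grip_width: 0.0001
```

```bash
python3 d.py .532 -.243 .07
python3 - <<'E'
from workcell import *
from h import *
for n in("scene","top"):
    c=camera(n);np.savez(f"{n}1.npz",**c)
    u,v=proj(c,[.532,-.243,.08])[0].astype(int);im=c["color"][:,:,::-1]
    s=im[max(0,v-70):v+60,max(0,u-80):u+80]
    cv2.imwrite(f"pics/{n}1.png",cv2.resize(s,None,fx=4.5,fy=4.5,interpolation=2))
E
```

```text
clk 3.6 pos [ 0.5294 -0.2382  0.1015] yaw x -167.95 zaxis [-0.007  0.003 -1.   ] F [-0.15  0.03  0.39] w 0.0001
units [-0.035 -0.108  0.63 ]
```

View pics/scene1.png

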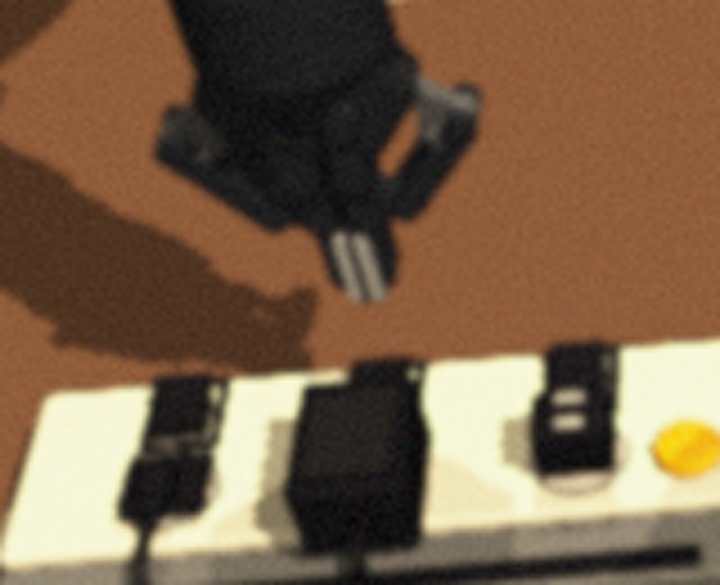

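View pics/top1.png

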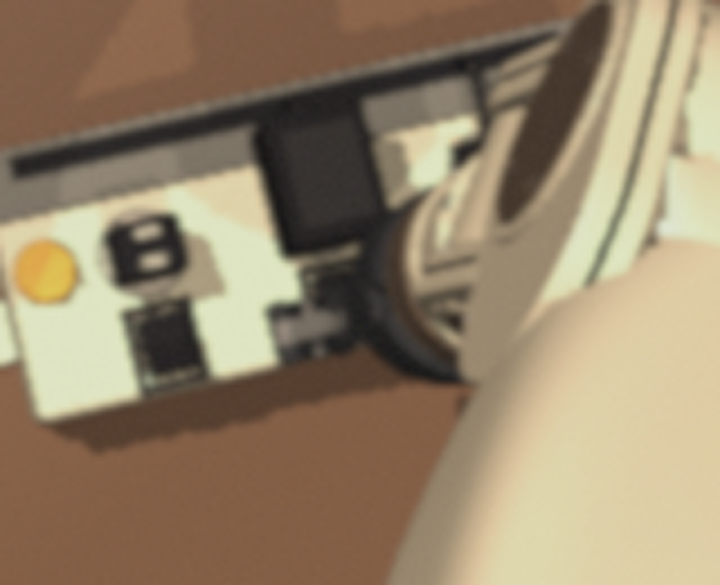

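>>> send_rows:
  increments:
    - [[-0.04,-0.1,0,0,0,0],[0,0,0.25,0,0,0],[0,0,0.25,0,0,0],[0,0,0,0,0,0]]

```text
clock: 4.2
eef_pos: [0.5336, -0.2442, 0.0774]
tool_rot: [-0.104, 0.995, 0.001, -0.002]
ft_force: [0.3, -0.1, 0.6]
grip_width: 0.0001
```

```bash
python3 d.py .532 -.243 .058
```

```text
clk 4.2 pos [ 0.5336 -0.2442  0.0774] yaw x -168.02 zaxis [-0.003  0.002 -1.   ] F [ 0.27 -0.14  0.65] w 0.0001
units [0.025 0.028 0.389]
```

>>> send_rows:
  increments:
    - [[0.03,0.02,0.08,0,0,0],[0,0,0.08,0,0,0],[0,0,0.08,0,0,0],[0,0,0.08,0,0,0],[0,0,0.06,0,0,0],[0,0,0,0,0,0]]

```text
clock: 4.95
eef_pos: [0.5328, -0.2443, 0.0603]
tool_rot: [-0.104, 0.995, -0.0, -0.0]
ft_force: [-0.3, 0.8, 1.1]
grip_width: -0.0004
```

```bash
python3 d.py .532 -.243 .058
```

```text
clk 4.95 pos [ 0.5328 -0.2443  0.0603] yaw x -168.03 zaxis [-0.001 -0.    -1.   ] F [-0.29  0.76  1.09] w -0.0004
units [0.01  0.029 0.046]
```

>>> send_rows:
  increments:
    - [[0,0,0.03,0,0,0],[0,0,0.03,0,0,0],[0,0,0,0,0,0]]

```text
clock: 5.32
eef_pos: [0.5329, -0.2444, 0.059]
tool_rot: [-0.104, 0.995, -0.0, -0.0]
ft_force: [-6.9, 0.5, 11.5]
grip_width: -0.0001
```

```bash
python3 d.py .532 -.243 .058
```

```text
clk 5.325 pos [ 0.5329 -0.2444  0.059 ] yaw x -168.03 zaxis [-0.    -0.001 -1.   ] F [-6.93  0.48 11.5 ] w -0.0001
units [0.012 0.031 0.021]
```

>>> send_rows:
  increments:
    - [[0.06,0,0,0,0,0],[0,0,0.04,0,0,0],[0,0,0,0,0,0]]

```text
clock: 5.7
eef_pos: [0.5328, -0.2445, 0.059]
tool_rot: [-0.105, 0.994, -0.0, 0.003]
ft_force: [-2.9, 3.6, 18.3]
grip_width: -0.0004
```

```bash
python3 d.py .532 -.243 .058
```

```text
clk 5.7 pos [ 0.5328 -0.2445  0.059 ] yaw x -167.96 zaxis [ 0.006 -0.    -1.   ] F [-2.91  3.58 18.25] w -0.0004
units [0.008 0.033 0.019]
```

Contact is stiff at a tip height of 51 mm, with 18 N upward, so the rocker is at its stop. I'll lift and check.

>>> send_rows:
  increments:
    - [[0,0,-0.2,0,0,0],[0,0,-0.6,0,0,0],[0,0,-0.8,0,0,0],[0,0,-0.8,0,0,0],[0,0.8,0,0,0,0],[0,0.9,0,0,0,0],[0,0.9,0,0,0,0],[0,0.9,0,0,0,0]]

```text
clock: 6.7
eef_pos: [0.494, -0.0721, 0.1752]
tool_rot: [-0.104, 0.995, 0.0, 0.0]
ft_force: [0.6, 0.1, 0.5]
grip_width: -0.0001
```

```bash
python3 d.py .544 .258 .10
python3 - <<'E'
from workcell import *
from h import *
for n in("scene","top"):
    c=camera(n);np.savez(f"{n}2.npz",**c)
    u,v=proj(c,[.55,-.24,.06])[0].astype(int);im=c["color"][:,:,::-1]
    cv2.imwrite(f"pics/{n}2.png",cv2.resize(im[v-60:v+50,u-80:u+80],None,fx=4.5,fy=4.5,interpolation=2))
E
```

```text
clk 6.7 pos [ 0.494  -0.0721  0.1752] yaw x -168.03 zaxis [ 0.001  0.001 -1.   ] F [0.57 0.11 0.53] w -0.0001
units [-2.348  6.251  1.508]
```

View pics/top2.png

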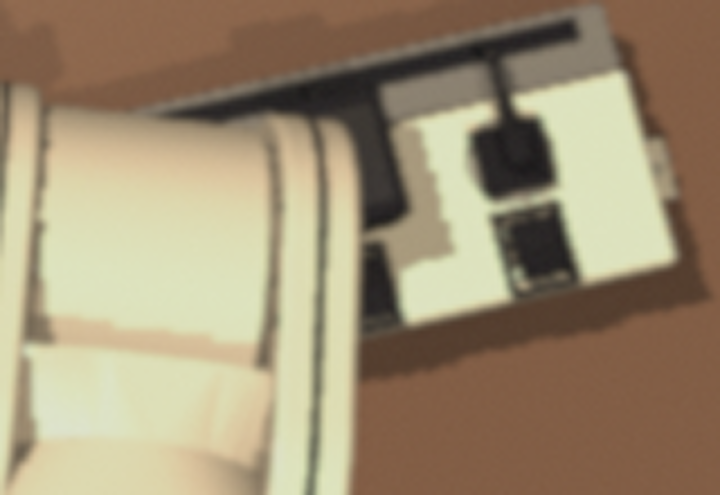

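View pics/scene2.png

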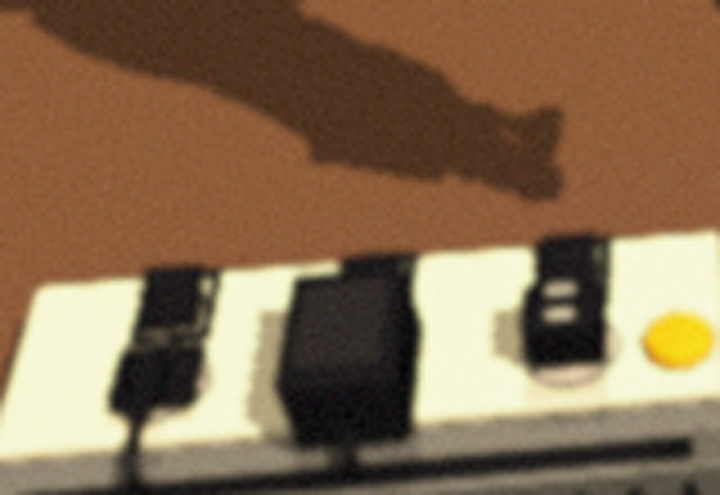

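>>> send_rows:
  increments:
    - [[-0.33,0.89,0,0,0,0],[-0.33,0.89,0,0,0,0],[-0.33,0.89,0,0,0,0],[-0.33,0.89,0,0,0,0],[-0.33,0.89,0,0,0,0],[-0.33,0.89,0,0,0,0],[-0.33,0.89,0,0,0,0],[0,0,0,0,0,0.6]]

```text
clock: 7.8
eef_pos: [0.5431, 0.2584, 0.1745]
tool_rot: [-0.053, 0.999, 0.0, 0.0]
ft_force: [-0.0, -0.4, 0.0]
grip_width: -0.0003
```

>>> send_rows:
  increments:
    - [[0,0,0,0,0,0.6],[0,0,0,0,0,0],[0,0,0,0,0,0]]

```text
clock: 8.18
eef_pos: [0.5427, 0.2548, 0.1751]
tool_rot: [-0.0, 1.0, 0.0, -0.0]
ft_force: [-0.5, 0.3, -0.5]
grip_width: 0.0003
```

```bash
python3 d.py .544 .258 .06
python3 - <<'E'
from workcell import *
from h import *
a=np.radians(12);X=np.array([np.cos(a),np.sin(a)]);Y=np.array([-X[1],X[0]])
c=camera("top");np.savez("top3.npz",**c)
for nm,c in(("before",load("top0")),("now",c)):
    P=pts(c)[...,:].reshape(-1,3)
    for n,p in dict(L=(.5265,-.157),M=(.5442,-.2405),R=(.562,-.323)).items():
        d=P[:,:2]-np.array(p);lx=d@X;ly=d@Y
        print(nm,n,[(s,round(float(np.median(P[(abs(lx-s/1000)<.0025)&(abs(ly)<.007),2])),4)) for s in(-12,-8,-4,0,4,8,12)])
cv2.imwrite("pics/top3.png",cv2.resize(c["color"][165:280,340:520,::-1],None,fx=4.4,fy=4.4,interpolation=2))
E
```

```text
clk 8.175 pos [0.5427 0.2548 0.1751] yaw x -179.96 zaxis [-0.  0. -1.] F [-0.52  0.29 -0.54] w 0.0003
units [-0.027  0.064  2.302]
before L [(-12, 0.0544), (-8, 0.0536), (-4, 0.0524), (0, 0.0513), (4, 0.0504), (8, 0.0504), (12, 0.0494)]
before M [(-12, 0.0547), (-8, 0.0532), (-4, 0.0531), (0, 0.0507), (4, 0.0498), (8, 0.0508), (12, 0.051)]
before R [(-12, 0.0541), (-8, 0.0539), (-4, 0.0525), (0, 0.0499), (4, 0.0497), (8, 0.0511), (12, 0.0494)]
now L [(-12, 0.0546), (-8, 0.0561), (-4, 0.0533), (0, 0.0496), (4, 0.05), (8, 0.0498), (12, 0.0502)]
now M [(-12, 0.0501), (-8, 0.0517), (-4, 0.0502), (0, 0.05), (4, 0.0529), (8, 0.0546), (12, 0.0545)]
now R [(-12, 0.0547), (-8, 0.0523), (-4, 0.0529), (0, 0.0513), (4, 0.0513), (8, 0.0515), (12, 0.0518)]
```

View pics/top3.png

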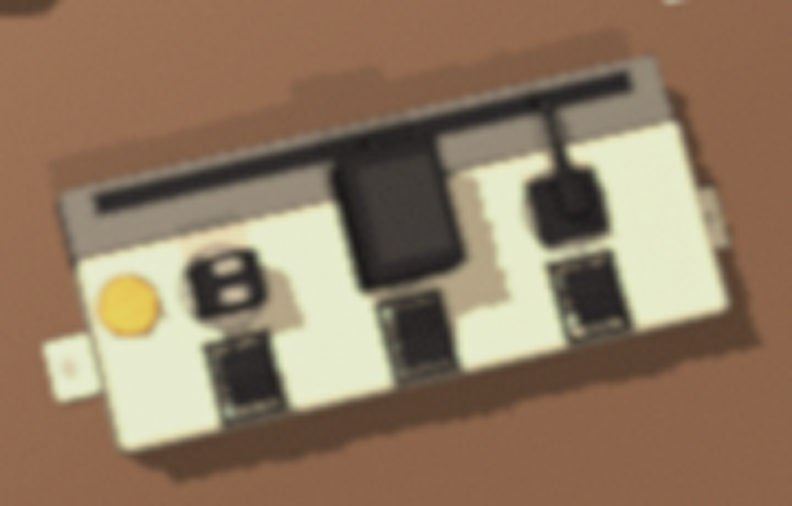

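The depth readings show the middle rocker has flipped: its front is flat at 50–51 mm and its rear is raised. Its neighbours haven't changed. Next is the program key.

>>> send_rows:
  increments:
    - [[-0.03,0.06,0,0,0,0],[0,0,0.6,0,0,0],[0,0,0.6,0,0,0],[0,0,0.6,0,0,0],[0,0,0.5,0,0,0],[0,0,0,0,0,0],[0,0,0,0,0,0]]

```text
clock: 9.1
eef_pos: [0.5446, 0.2585, 0.0613]
tool_rot: [0.0, 1.0, 0.0, 0.001]
ft_force: [-0.0, -0.8, 0.3]
grip_width: 0.0001
```

```bash
python3 d.py .544 .258 .04
python3 - <<'E'
from workcell import *
from h import *
for n in("scene","top"):
    c=camera(n)
    u,v=proj(c,[.56,.22,.04])[0].astype(int);im=c["color"][:,:,::-1]
    cv2.imwrite(f"pics/{n}4.png",cv2.resize(im[v-60:v+50,u-80:u+80],None,fx=4.5,fy=4.5,interpolation=2))
E
```

```text
clk 9.1 pos [0.5446 0.2585 0.0613] yaw x 180.0 zaxis [ 0.001  0.001 -1.   ] F [-0.03 -0.8   0.28] w 0.0001
units [ 0.012 -0.011  0.427]
```

View pics/scene4.png

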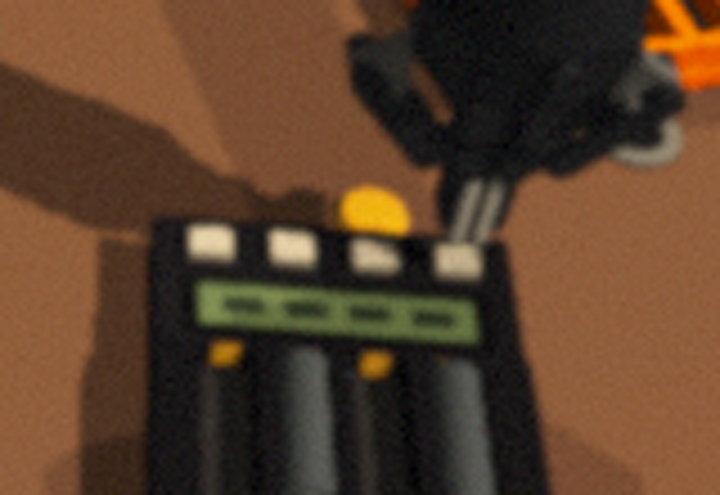

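View pics/top4.png

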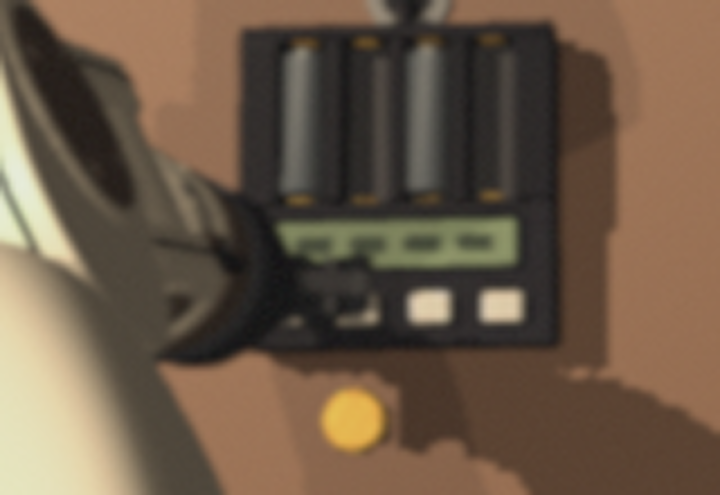

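>>> send_rows:
  increments:
    - [[0,0,0.2,0,0,0],[0,0,0.12,0,0,0],[0,0,0.06,0,0,0],[0,0,0.06,0,0,0],[0,0,0,0,0,0],[0,0,0,0,0,0]]

```text
clock: 9.95
eef_pos: [0.5437, 0.2581, 0.04]
tool_rot: [0.0, 1.0, 0.0, 0.0]
ft_force: [-3.9, -1.7, 10.8]
grip_width: 0.0002
```

```bash
python3 d.py .544 .258 .04
```

```text
clk 9.95 pos [0.5437 0.2581 0.04  ] yaw x 179.99 zaxis [ 0.001  0.    -1.   ] F [-3.94 -1.73 10.84] w 0.0002
units [-0.005 -0.002 -0.   ]
```

At 10.8 N and a TCP height of 40.0 mm, the program key is fully down. I'll lift and move to the start key.

>>> send_rows:
  increments:
    - [[0,0,-0.3,0,0,0],[0,0,-0.5,0,0,0],[0,-0.7,0,0,0,0],[0,-0.7,0,0,0,0],[0,-0.63,0,0,0,0],[0,0,0,0,0,0],[0,0,0,0,0,0]]

```text
clock: 10.82
eef_pos: [0.5441, 0.1571, 0.0786]
tool_rot: [0.0, 1.0, 0.0, 0.0]
ft_force: [0.3, -0.7, 0.7]
grip_width: 0.0003
```

```bash
python3 d.py .544 .157 .04;  python3 - <<'E'
from workcell import *
from h import *
for n in("scene","top"):
    c=camera(n)
    u,v=proj(c,[.56,.22,.04])[0].astype(int);im=c["color"][:,:,::-1]
    cv2.imwrite(f"pics/{n}5.png",cv2.resize(im[v-60:v+50,u-80:u+80],None,fx=4.5,fy=4.5,interpolation=2))
E
```

```text
clk 10.825 pos [0.5441 0.1571 0.0786] yaw x 179.98 zaxis [ 0.     0.001 -1.   ] F [ 0.32 -0.73  0.67] w 0.0003
units [ 0.001 -0.002  0.772]
```

View pics/scene5.png

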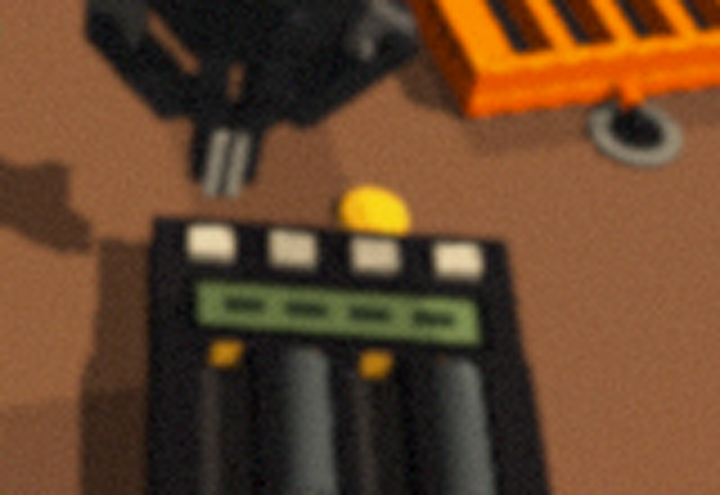

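>>> send_rows:
  increments:
    - [[0,0,0.3,0,0,0],[0,0,0.24,0,0,0],[0,0,0.12,0,0,0],[0,0,0.07,0,0,0],[0,0,0.06,0,0,0],[0,0,0,0,0,0],[0,0,0,0,0,0],[0,0,0,0,0,0]]

```text
clock: 11.92
eef_pos: [0.5428, 0.1567, 0.04]
tool_rot: [0.0, 1.0, 0.0, -0.001]
ft_force: [-6.6, -0.3, 9.2]
grip_width: -0.0
```

>>> send_rows:
  increments:
    - [[0,0,0,0,0,0],[0,0,0,0,0,0],[0,0,0,0,0,0],[0,0,0,0,0,0],[0,0,0,0,0,0],[0,0,0,0,0,0],[0,0,0,0,0,0],[0,0,0,0,0,0]]

```text
clock: 12.92
eef_pos: [0.5428, 0.1566, 0.04]
tool_rot: [0.0, 1.0, 0.0, -0.001]
ft_force: [-6.2, 0.2, 8.9]
grip_width: -0.0
```

>>> send_rows:
  increments:
    - [[0,0,0,0,0,0],[0,0,0,0,0,0],[0,0,0,0,0,0],[0,0,0,0,0,0],[0,0,0,0,0,0],[0,0,0,0,0,0],[0,0,0,0,0,0],[0,0,0,0,0,0]]

```text
clock: 13.92
eef_pos: [0.5428, 0.1567, 0.04]
tool_rot: [0.0, 1.0, 0.0, -0.001]
ft_force: [-6.0, -0.7, 10.1]
grip_width: 0.0004
```

>>> send_rows:
  increments:
    - [[0,0,0,0,0,0],[0,0,0,0,0,0],[0,0,0,0,0,0],[0,0,0,0,0,0],[0,0,0,0,0,0],[0,0,0,0,0,0],[0,0,0,0,0,0]]

```text
clock: 14.8
eef_pos: [0.5428, 0.1567, 0.04]
tool_rot: [0.0, 1.0, 0.0, -0.001]
ft_force: [-5.4, 0.6, 10.0]
grip_width: 0.0001
```

>>> send_rows:
  increments:
    - [[0,0,-0.3,0,0,0],[0,0,-0.6,0,0,0],[0,0,-0.8,0,0,0],[0,0,-0.8,0,0,0],[0.8,0,0,0,0,0],[0.8,0,0,0,0,0],[0,0,0,0,0,0],[0,0,0,0,0,0]]

```text
clock: 15.8
eef_pos: [0.4652, 0.1569, 0.1649]
tool_rot: [0.0, 1.0, 0.0, 0.002]
ft_force: [1.4, 1.0, -0.1]
grip_width: -0.0
```

```bash
python3 d.py .544 .157 .04;  python3 - <<'E'
from workcell import *
from h import *
c=camera("scene");cv2.imwrite("pics/scene6.png",c["color"][:,:,::-1])
P=pts(c);a=load("scene0");P0=pts(a)
for k in [(393,258),(412,259),(430,261),(448,262)]:
    s=np.s_[k[1]-1:k[1]+2,k[0]-2:k[0]+3]
    print(k,np.median(P0[s][...,2]).round(4),np.median(P[s][...,2]).round(4))
E
```

```text
clk 15.8 pos [0.4652 0.1569 0.1649] yaw x 179.98 zaxis [ 0.003  0.001 -1.   ] F [ 1.39  0.97 -0.14] w -0.0
units [-1.568 -0.     2.502]
(393, 258) 0.0369 0.0377
(412, 259) 0.0378 0.0372
(430, 261) 0.0378 0.0367
(448, 262) 0.0372 0.0372
```

View pics/scene6.png

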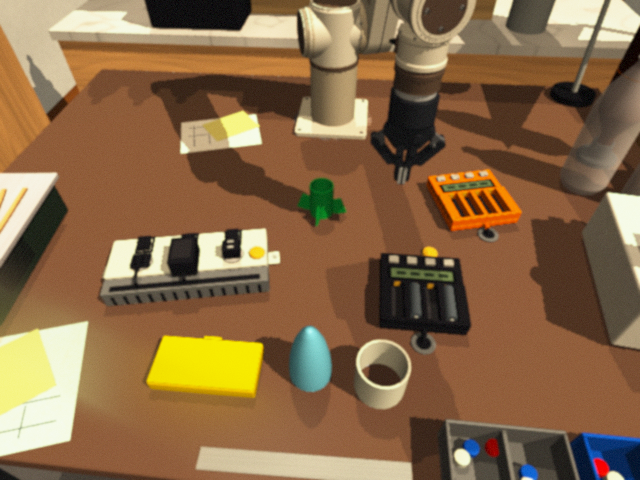

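All four keys are up, nothing has moved, and the arm is clear of everything, so I'm handing it in.

```bash
python3 -c "
from workcell import *
print(job_done())"
```

```text
the job is handed in; nothing more can be done
None
```

The charger is started and the job is handed in, at about 16 s of the 51 s allowed; `job_done()` reports no verdict.

- **Outlet:** The adapter is in the middle outlet. I pressed the front of that rocker until it met a firm stop at 51 mm under 18 N. Depth readings afterwards showed its front flat and its rear raised. The left and right rockers read as still off.
- **Program key (leftmost):** I pressed it fully down (10.8 N, fingertips at 32 mm) and let it up.
- **Start key (rightmost):** I pressed it fully down, held it for a little over 3 s at 9–10 N, and let it up.
- **Last checks:** All four keys read within about 1 mm of their starting heights. By eye, the picture showed the cells, caps and other loose things where they began. The arm was clear of everything.

None of the checks failed. The only oddity was a sideways force of up to 7 N on the fingers during the presses, which moved nothing I could see.

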